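# Click the wide socket onto the nutrunner's square drive

## Robot

A 7-joint arm with a two-finger parallel gripper is mounted at the origin on the work surface. World frame = base frame: x ahead of the robot, y to its left, z up, the work surface at z = 0. Lengths are in m, angles in rad, forces in N, time in s.
With the tool pointing down it reaches from about 0.425 to 0.875 m from the base axis. Payload 4.7 kg.
Tool frame: the origin (TCP) lies midway between the tips of the shut fingers; the grasp point (between the pads) lies 19 mm behind it; z points along the fingers, y is the direction in which the jaws open and shut (so a half turn about z gives the same grasp; the last joint's range is limited). The gripper opens to 87 mm and grips with 3 to 60 N. Pads are 19 mm wide; open, the fingers measure 117 mm over their backs; the gripper's body (75 mm by 190 mm) begins 51 mm behind the grasp point.
Start: joints at [-1.205, 0.321, -0.07, 1.45, 0.023, 1.371, -0.057], TCP at [0.224, 0.61, 0.223] pointing down, gripper open.
Joint ranges: [-2.86, 2.86], [-0.3, 2.09], [-1.38, 1.24], [0.06, 2.45], [-1.56, 4.7], [0.09, 2.05], [-2.69, 2.69]. Speed limits (rad/s): [2.57, 2.57, 3.14, 3.14, 3.14, 3.14, 3.14].

## Interface

Orientations are given as a rotation vector (axis times angle).
In Python, from bench import * gives the robot as it stands. The module is installed in compiled form; this text tells all that it offers.
- The arm moves only by the tool play_rows, never from a script. Its argument "series" is one flat list of numbers, 7 for each row, row after row: the opening in per cent of the stroke, from 0 (shut) to 100 (fully open), then the shift along the tool's x, y, z in m, then the turn, a rotation vector about the tool's x, y, z in degrees. In form: [fingers, tx, ty, tz, rx, ry, rz, fingers, tx, ty, tz, rx, ry, rz, ...]. A call has 1 to 10 rows; each row is the pose to reach, as a shift and turn from the pose commanded when the call began, along the tool's axes at that moment; what a row does not reach only later rows make up. A row lasts 1/12 s, in which the tool goes at most 41.7 mm and 7.16 degrees, less where a joint would pass 70% of its speed; a pose out of reach is approached as far as the arm can. A call with a gripper value outside its range is refused whole. The fingers move at their own pace and stop on an object; "force" is the grip in N (left out, the last holds). Time passes only in rows, so rows that repeat a pose let the fingers close. It gives the time, the measured TCP pose, the force and the opening at its end, in the units of the state.
- get_state(): the state, without advancing time (a new reading comes with each control period).
- get_image(name): name is "scene" or "top"; returns a dict with "frame" (400x640x3 uint8, red, green, blue), "fx", "fy", "cx", "cy" (pixels), "R" (3x3) and "t" (3): a world point X has camera coordinates R X + t. Camera axes: x right, y down, z forward; pixel columns grow to the right and rows downward; lengths in m; the calibration is good to about 2 mm. A picture is of the moment at which its call begins. There is no depth.
- close_job(): hands the job in, once; it reports no verdict.
The state is a dict: "time": time; "joint_positions": joint angles; "qd": joint speeds; "joint_torque": joint torques, N m; "position": TCP position; "tool_rot": TCP orientation; "ft_force": force on the tool from outside, world axes, zero at the start; "torque": the same for the moment, N m; "grip_width": opening from 0.0 (shut) to 1.0 (fully open).
Only numpy, scipy, OpenCV 4.12 (cv2) and the standard library are available. Lean on these libraries where they do the work, as an engineer would, in place of code of your own. Each camera call takes 0.05 s, during which the arm holds its last target.

## Task

Fit the widest of the three sockets onto the upright square drive of the bolted-down nutrunner: feel for the square with light pressure, then press the socket fully home onto the drive's shoulder until the spring ball clicks, never leaning on it with more than about 30 N. Let go of it there, and leave the two narrower sockets standing where they are.

Things in the scene. Friction and masses are not known exactly. Their poses are not given: they have to be found in the camera images.
- socket: The socket to fit: bright steel, round, 40 mm diameter, 54 mm tall (widest of three), 0.24 to 0.44 kg. Stands upright on the board, hexagon nut end up, square hole down. Origin: centre of its lower face; z up its axis; x, y square to the faces of the hole. It fits the drive in any of four quarter turns. Nothing outside shows how the hole lies. Grip it anywhere round the outside.
- socket_hole (a point): Centre of the socket's square hole, 12 mm above its lower face, axes as the socket's. The hole is 20 mm across flats and 26 mm deep; at this level a groove runs round all four faces, the dimple for the ball.
- socket_small: Not for this job: steel socket of 28 mm diameter, 40 mm tall, standing on the board. Origin: centre of its lower face. Leave it standing.
- socket_deep: Not for this job: steel socket of 29 mm diameter, 85 mm tall, standing on the board. Origin: centre of its lower face. Leave it standing.
- board: Fixed plywood board 310 x 100 x 8 mm on the table; the three sockets stand in a row along its x axis, 100 mm apart, in any order. Origin: centre of its underside.
- nutrunner: Bolted-down nutrunner, square drive pointing up. Origin: on the table under the drive's axis. Head of 64 mm diameter under the drive; handle lying along its +x, 300 mm long, under 75 mm high. Its spindle is stiff to turn (0.15 N m) and its turn is not reported: the square may stand at any angle, whatever this yaw, and must be seen or felt.
- drive_shoulder (a point): On the drive's axis, 70 mm above the table, in the plane of the shoulder (steel disc, 40 mm diameter) on which the socket's lower face rests when home. A spring ball of 8 mm diameter sticks 2 mm out of one face of the square 12 mm above this. The socket meets it some 15 mm above home, passes it with about 10 to 20 N, slides on lightly and snaps home in the last 3 mm.
- drive_top (a point): On the drive's axis, centre of the top of the steel square, 22 mm above the shoulder; the square is 19 mm across flats, its top 3 mm tapering to 15 mm. To find its angle press the socket on with about 5 N and turn: within a quarter turn it drops some 3 mm further and slides freely to the ball. Over 60 N between socket and nutrunner (ball's squeeze of some 15 N included) counts as forcing.
There are look-alikes about, which are no part of the job. Leave any orange look-alike of the socket alone.

How it is judged:
On the way, in this order (a step that is already met when the one before it is completed fails the run):
1. the wide socket is lifted off the board (height (world z) of socket above 0.04 m), for 0.1 s.
2. the wide socket is home on the square drive (z of socket in the frame of drive_shoulder below 0.002 m and horizontal distance between socket and drive_shoulder below 0.003 m), for 0.2 s.
At the end, for the whole second after the job is handed in: The 40 mm socket stands upright (within 0.06 rad), released and at rest, on the square drive, its lower face within 2 mm of the shoulder (the ball is then in its groove) and its axis within 3 mm of the drive's (all of step 2 and z of socket in the frame of drive_shoulder above -0.003 m and angle between socket's own z axis and vertical below 0.06 rad and contact force between socket and the fingers below 0.1 N and linear speed of socket below 0.02 m/s); the robot touches nothing.
It fails at once if the socket is forced: more than 60 N between socket and nutrunner (contact force between socket and nutrunner above 60 N).
It fails at once if one of the two narrower sockets is moved more than 30 mm or tipped (distance of any of socket_small, socket_deep from where it was at the start of the episode above 0.03 m or angle between any of socket_small, socket_deep's own z axis and vertical above 0.5 rad).
It also fails if it takes over 58 s, if anything falls off the work surface, if the arm or the gripper's body presses on something with over 40 N, if the wrist force passes 120 N, or if a joint passes its speed limit or range.

## Working session

There is one attempt and no reset: what is moved stays moved. The work goes in short steps, Python scripts to look and compute and a tool call to move; the robot and the scene stay as the last step left them, time stands still between calls to the robot, and variables do not carry over. Pictures are saved under pics/ and viewed, and the job is handed in when it is done.

Besides the shell and the picture viewer there is one more tool, called after "Request:" by a JSON object that holds its "op" and its "data". play_rows: Moves the arm, as the interface text tells. Its arguments: {"type":"object","properties":{"series":{"type":"array"},"force":{"type":"number"}},"required":["series"]}

```bash
mkdir -p pics
python3 - <<'E'
from bench import *
import cv2,pickle
print(get_state())
for n in ("scene","top"):
    i=get_image(n); cv2.imwrite(f"pics/{n}0.png",i["frame"][:,:,::-1]); pickle.dump(i,open(f"{n}0.pkl","wb")); print(n,i["fx"],i["cx"],i["cy"],i["R"],i["t"])
E
```

```text
{'time': 0.0, 'joint_positions': array([-1.2049121 ,  0.32186439, -0.07004429,  1.45164278,  0.02260076,
        1.37076727, -0.05694318]), 'qd': array([ 0.00042344, -0.00079371,  0.00011585,  0.00109578, -0.00119641,
        0.00198927,  0.00076387]), 'joint_torque': array([-1.50081774e-03, -4.91278553e+01, -4.04913062e-01, -3.12542081e+01,
       -6.42033597e-02,  4.34854743e-02,  1.65929691e-04]), 'position': array([0.22386034, 0.60967103, 0.22145047]), 'tool_rot': array([-5.49776637e-01, -3.09288368e+00,  2.95634028e-03]), 'ft_force': array([ 0.46114747,  0.65263689, -0.52866809]), 'torque': array([ 0.00295866, -0.02488688,  0.02536592]), 'grip_width': 1.0026807907660957}
scene 368.290062015269 321.11692568732667 199.9073748776863 [[-0.49604048  0.86819639  0.01337427]
 [ 0.55395979  0.32828855 -0.76508508]
 [-0.66863473 -0.37210437 -0.6437903 ]] [ 0.22640946 -0.20072289  1.05352249]
top 467.0272103236861 316.2773571023947 200.07037033836318 [[-0.01272334 -0.99984846 -0.01188178]
 [-0.99455953  0.0138829  -0.10324053]
 [ 0.10338984  0.01050358 -0.99458545]] [0.04101199 0.49514792 1.14760927]
```

View pics/scene0.png

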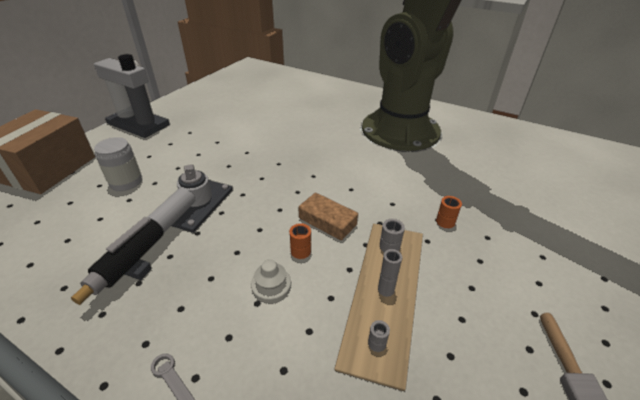

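View pics/top0.png

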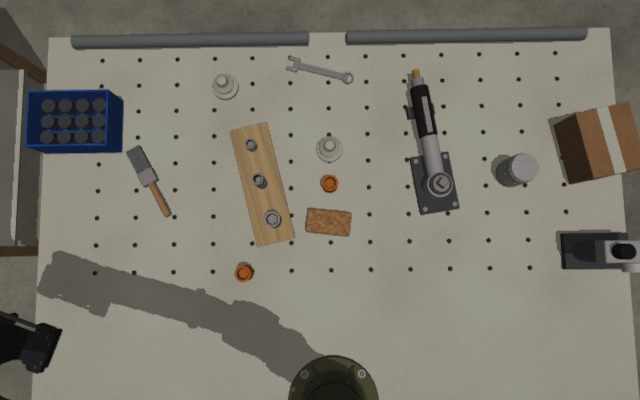

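The top view shows three sockets on the board: small at (251,145), deep at (259,181) and wide at (273,219). The nutrunner drive is at (440,183). I'll zoom in on these.

Run:
```python
import cv2,pickle,numpy as np
t=pickle.load(open("top0.pkl","rb"))["frame"][:,:,::-1]; s=pickle.load(open("scene0.pkl","rb"))["frame"][:,:,::-1]
def c(im,x,y,w): return cv2.resize(im[y-w:y+w,x-w:x+w],(400,400),interpolation=cv2.INTER_CUBIC)
a=np.hstack([c(t,273,219,20),c(t,440,183,20)])
cv2.imwrite("pics/z0.png",a)
cv2.imwrite("pics/z1.png",np.hstack([c(s,392,235,25),c(s,192,185,25)]))
```

```text
(no output)
```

View pics/z0.png

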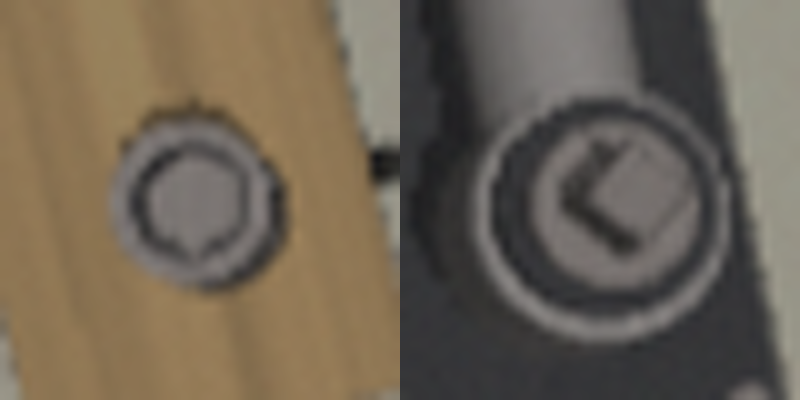

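View pics/z1.png

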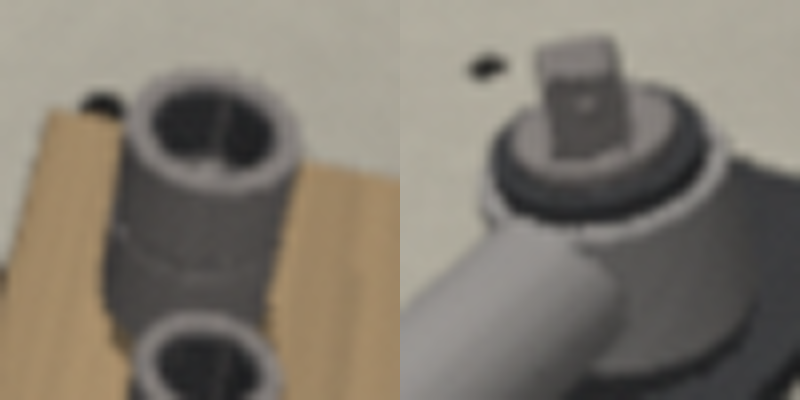

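```bash
cat > h.py <<'E'
import cv2,pickle,numpy as np
def ld(n): return pickle.load(open(n+".pkl","rb"))
def proj(c,X):
    X=np.atleast_2d(X); p=X@np.array(c["R"]).T+np.array(c["t"]); return np.c_[c["fx"]*p[:,0]/p[:,2]+c["cx"],c["fy"]*p[:,1]/p[:,2]+c["cy"]]
def unp(c,u,v,z):
    R=np.array(c["R"]);t=np.array(c["t"]); d=R.T@np.array([(u-c["cx"])/c["fx"],(v-c["cy"])/c["fy"],1]); o=-R.T@t
    return o+d*(z-o[2])/d[2]
def circ(x,y,z,r,n=48):
    a=np.linspace(0,2*np.pi,n+1); return np.c_[x+r*np.cos(a),y+r*np.sin(a),0*a+z]
def sq(x,y,z,w,th):
    a=th+np.pi/4+np.arange(5)*np.pi/2; r=w/np.sqrt(2); return np.c_[x+r*np.cos(a),y+r*np.sin(a),0*a+z]
def crop(c,cx,cy,w,curves,S=400):
    k=S/(2*w); im=c["frame"][cy-w:cy+w,cx-w:cx+w,::-1]; im=cv2.resize(np.ascontiguousarray(im),(S,S),interpolation=cv2.INTER_CUBIC); raw=im.copy()
    for X,col in curves:
        p=(proj(c,X)-[cx-w,cy-w]+0.5)*k-.5
        cv2.polylines(im,[np.round(p*8).astype(np.int32)],False,col,1,cv2.LINE_AA,3)
    return im
E
python3 - <<'E'
from h import *
t=ld("top0");s=ld("scene0")
print("cams",-np.array(t["R"]).T@t["t"],-np.array(s["R"]).T@s["t"])
print("sock",unp(t,272,219.3,.062), "shoulder",unp(t,440.9,183,.07),"dtop",unp(t,444.3,181.5,.092))
# scene: socket rim centre crop (213,130)/8 ; square top (578,57)
print("sock s",unp(s,367+213/8-.5,210+130/8-.5,.062),"dtop s",unp(s,167+178/8-.5,160+57/8-.5,.092))
E
```

```text
cams [0.37432475 0.02207769 1.19300211] [0.92792239 0.26134747 0.5216494 ]
sock [0.44647326 0.14208905 0.062     ] shoulder [ 0.52836968 -0.26806167  0.07      ] dtop [ 0.52882564 -0.27056199  0.092     ]
sock s [0.44717855 0.1427283  0.062     ] dtop s [ 0.52722141 -0.26792091  0.092     ]
```

Run:
```python
from h import *
t=ld("top0");s=ld("scene0")
G=(0,255,0);R=(0,0,255);B=(255,100,0);Y=(0,255,255)
x,y=.4468,.1424; cs=[(circ(x,y,.062,.02),G),(circ(x,y,.008,.02),R)]
x,y=.5280,-.2690; 
def dr(th): return [(circ(x,y,.07,.02),G),(sq(x,y,.092,.015,th),R),(sq(x,y,.089,.019,th),B),(sq(x,y,.07,.019,th),Y)]
cv2.imwrite("pics/o0.png",np.hstack([crop(t,273,219,20,cs),crop(s,392,235,25,cs)]))
th=np.radians(40)
cv2.imwrite("pics/o1.png",np.hstack([crop(t,440,183,15,dr(th)),crop(s,192,185,20,dr(th))]))
```

```text
(no output)
```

View pics/o0.png

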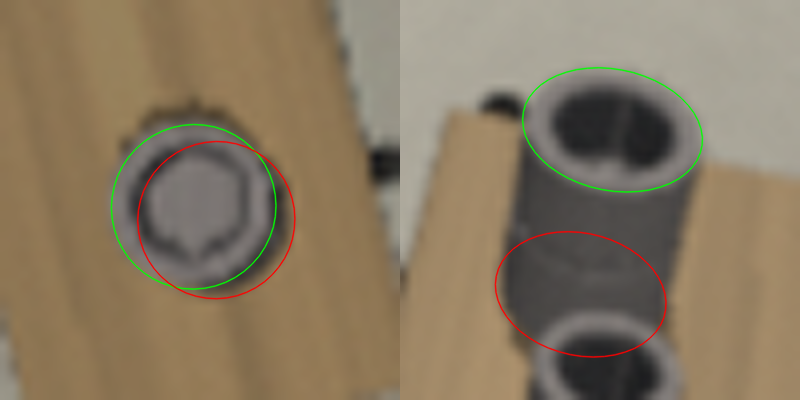

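View pics/o1.png

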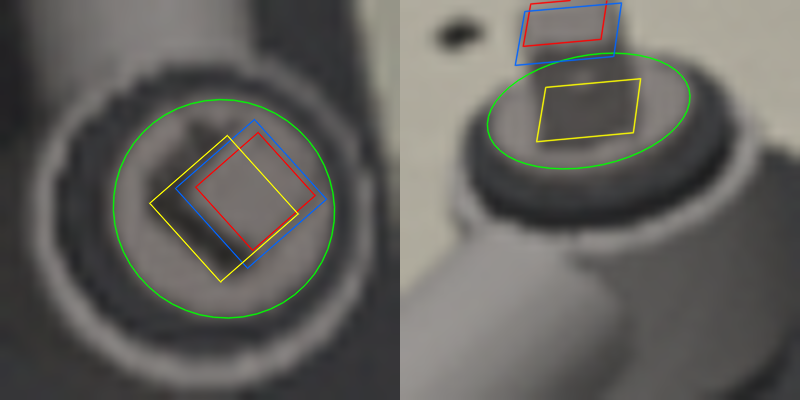

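Run:
```python
from h import *
t=ld("top0");s=ld("scene0")
G=(0,255,0);R=(0,0,255);B=(255,100,0);Y=(0,255,255)
x,y=.5280,-.2685
def dr(th): return [(circ(x,y,.07,.02),G),(sq(x,y,.092,.015,th),R),(sq(x,y,.089,.019,th),B)]
for c in (t,s): c["frame"]=np.clip((c["frame"].astype(float)-40)*1.8,0,255).astype(np.uint8)
th=np.radians(42)
cv2.imwrite("pics/o2.png",np.hstack([crop(t,442,182,10,[]),crop(t,442,182,10,dr(th))]))
cv2.imwrite("pics/o3.png",np.hstack([crop(s,192,177,15,[]),crop(s,192,177,15,dr(th))]))
```

```text
(no output)
```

View pics/o2.png

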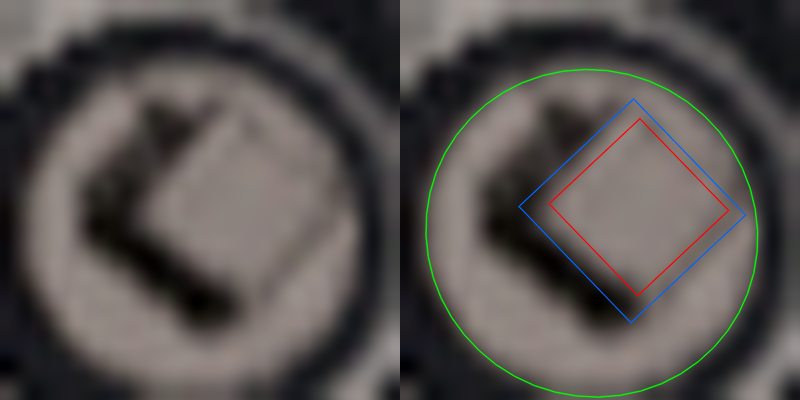

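View pics/o3.png

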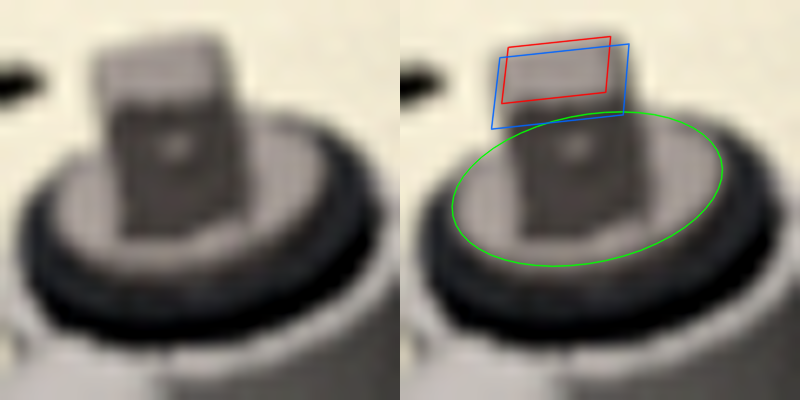

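```bash
cat >> h.py <<'E'
from scipy.spatial.transform import Rotation as Ro
def go(st,x,y,z,yaw):
    """tool-frame shift (m) and rotvec (deg) from measured pose to tcp x,y,z, tool y at yaw deg"""
    R=Ro.from_rotvec(st["tool_rot"]); a=np.radians(yaw)
    yy=np.array([np.cos(a),np.sin(a),0]); zz=np.array([0,0,-1.]); xx=np.cross(yy,zz)
    T=Ro.from_matrix(np.c_[xx,yy,zz]); p=R.inv().apply(np.array([x,y,z])-st["position"])
    return np.round(p,4),np.round((R.inv()*T).as_rotvec(degrees=True),2)
def info(st):
    R=Ro.from_rotvec(st["tool_rot"]).as_matrix(); 
    print("t",round(st["time"],2),"p",np.round(st["position"],4),"yaw",round(np.degrees(np.arctan2(R[1,1],R[0,1])),2),"zax",np.round(R[:,2],4),"F",np.round(st["ft_force"],2),"M",np.round(st["torque"],2),"g",round(st["grip_width"],3),"j7",round(st["joint_positions"][6],3))
E
python3 - <<'E'
from bench import *
from h import *
t=ld("top0");a=unp(t,251,145,.048);b=unp(t,272,219.3,.062);print(a,b,np.degrees(np.arctan2(*(a-b)[[1,0]])),np.linalg.norm((a-b)[:2]))
st=get_state();info(st);print(go(st,.447,.1424,.15,107))
E
```

```text
[0.63402199 0.19558481 0.048     ] [0.44647326 0.14208905 0.062     ] 15.920089735442984 0.19502903056388085
t 0.1 p [0.2239 0.6097 0.2216] yaw 69.84 zax [-5.0e-04 -1.7e-03 -1.0e+00] F [-0.14  0.53 -0.33] M [-0.04 -0.04  0.05] g 0.998 j7 -0.057
(array([-0.3705, -0.3617,  0.0722]), array([-1.000e-01, -3.000e-02, -3.716e+01]))
```

Request:
{"op": "play_rows", "data": {"series": [100,-0.37,-0.362,0.05,0,0,-36,100,-0.37,-0.362,0.05,0,0,-36,100,-0.37,-0.362,0.05,0,0,-36,100,-0.37,-0.362,0.05,0,0,-36,100,-0.37,-0.362,0.05,0,0,-36,100,-0.37,-0.362,0.05,0,0,-36,100,-0.37,-0.362,0.05,0,0,-36,100,-0.37,-0.362,0.05,0,0,-36,100,-0.37,-0.362,0.05,0,0,-36,100,-0.37,-0.362,0.05,0,0,-36], "force": 25}}

```text
time: 0.93
position: [0.4012, 0.2366, 0.1825]
tool_rot: [0.433, -3.112, -0.0]
ft_force: [0.7, 0.2, 0.4]
grip_width: 1.001
```

Request:
{"op": "play_rows", "data": {"series": [75,0,0,0,0,0,0,75,0,0,0,0,0,0,75,0,0,0,0,0,0,75,0,0,0,0,0,0]}}

```text
time: 1.27
position: [0.4003, 0.2401, 0.1828]
tool_rot: [0.437, -3.111, -0.001]
ft_force: [0.0, -0.3, 0.1]
grip_width: 0.798
```

Run:
```python
from bench import *
from h import *
st=get_state();info(st);print(go(st,.447,.1424,.1,106))
```

```text
t 1.27 p [0.4003 0.2401 0.1828] yaw 105.98 zax [-2.e-04  4.e-04 -1.e+00] F [ 0.02 -0.31  0.08] M [0.06 0.04 0.02] g 0.798 j7 1.246
(array([-0.018 , -0.1069,  0.0828]), array([ 0.02, -0.01, -0.02]))
```

Request:
{"op": "play_rows", "data": {"series": [75,-0.018,-0.107,0.083,0,0,0,75,-0.018,-0.107,0.083,0,0,0,75,-0.018,-0.107,0.083,0,0,0,75,-0.018,-0.107,0.083,0,0,0,75,-0.018,-0.107,0.083,0,0,0,75,-0.018,-0.107,0.083,0,0,0]}}

```text
time: 1.77
position: [0.4472, 0.1423, 0.0999]
tool_rot: [0.435, -3.111, -0.001]
ft_force: [-0.6, 0.3, -0.3]
grip_width: 0.753
```

Run:
```python
from bench import *
from h import *
import pickle
for n in ("scene","top"):
    i=get_image(n); pickle.dump(i,open(f"{n}1.pkl","wb"))
st=get_state();info(st);print(go(st,.447,.1424,.023,106))
t=ld("top1");s=ld("scene1")
G=(0,255,0);x,y=.447,.1424; cs=[(circ(x,y,.062,.02),G)]
cv2.imwrite("pics/o4.png",np.hstack([crop(t,273,219,40,cs),crop(s,392,235,60,cs)]))
```

```text
t 1.87 p [0.4477 0.1435 0.1009] yaw 106.05 zax [ 0.0015  0.0015 -1.    ] F [ 0.65 -0.01  0.49] M [ 0.01  0.04 -0.07] g 0.755 j7 1.496
(array([ 0.0011, -0.0009,  0.0779]), array([0.06, 0.11, 0.05]))
```

View pics/o4.png

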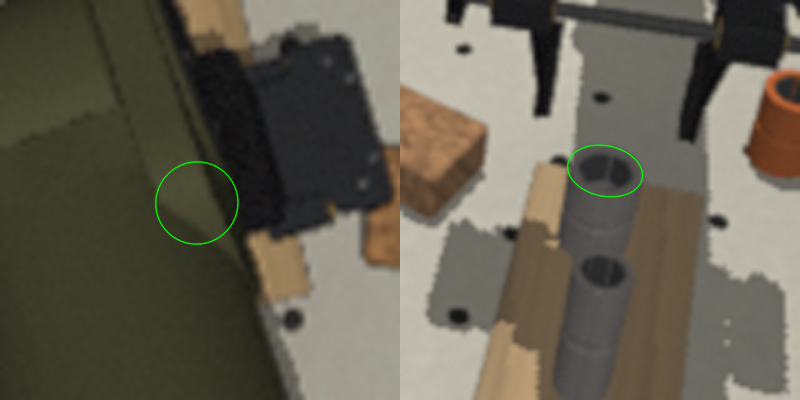

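Request:
{"op": "play_rows", "data": {"series": [75,0,0,0.03,0,0,0,75,0,0,0.055,0,0,0,75,0,0,0.07,0,0,0,75,0,0,0.077,0,0,0,75,0,0,0.077,0,0,0,75,0,0,0.077,0,0,0]}}

```text
time: 2.37
position: [0.4481, 0.1421, 0.0238]
tool_rot: [-0.436, 3.11, 0.001]
ft_force: [0.3, -0.0, 0.2]
grip_width: 0.75
```

Request:
{"op": "play_rows", "data": {"series": [35,0,0,0,0,0,0,35,0,0,0,0,0,0,35,0,0,0,0,0,0,35,0,0,0,0,0,0,35,0,0,0,0,0,0,35,0,0,0,0,0,0,35,0,0,0,0,0,0]}}

```text
time: 2.95
position: [0.4479, 0.1413, 0.0234]
tool_rot: [-0.433, 3.111, 0.001]
ft_force: [-0.4, 1.0, 3.7]
grip_width: 0.45
```

Run:
```python
from bench import *
from h import *
st=get_state();info(st)
```

```text
t 2.95 p [0.4479 0.1413 0.0234] yaw 105.85 zax [ 7.e-04  9.e-04 -1.e+00] F [-0.4   1.01  3.69] M [0.36 0.28 0.01] g 0.45 j7 1.532
```

Request:
{"op": "play_rows", "data": {"series": [25,0,0,0,0,0,0,25,0,0,0,0,0,0,25,0,0,0,0,0,0,25,0,0,0,0,0,0], "force": 50}}

```text
time: 3.28
position: [0.4479, 0.1412, 0.0234]
tool_rot: [-0.433, 3.111, 0.001]
ft_force: [-0.8, 1.4, 5.4]
grip_width: 0.445
```

Request:
{"op": "play_rows", "data": {"series": [25,0,0,-0.02,0,0,0,25,0,0,-0.05,0,0,0,25,0,0,-0.08,0,0,0,25,0,0,-0.12,0,0,0,25,0,0,-0.15,0,0,0,25,0,0,-0.16,0,0,0,25,0,0,-0.16,0,0,0]}}

```text
time: 3.87
position: [0.449, 0.141, 0.1848]
tool_rot: [-0.432, 3.107, 0.002]
ft_force: [0.6, -0.2, -2.5]
grip_width: 0.449
```

Run:
```python
from bench import *
from h import *
import pickle
i=get_image("scene"); pickle.dump(i,open("scene2.pkl","wb"))
st=get_state();info(st);
cv2.imwrite("pics/s2.png",i["frame"][:,:,::-1])
```

```text
t 3.92 p [0.4476 0.1405 0.1824] yaw 105.84 zax [ 4.e-04  1.e-04 -1.e+00] F [ 0.31 -0.03 -3.39] M [0.05 0.02 0.02] g 0.446 j7 1.474
```

View pics/s2.png

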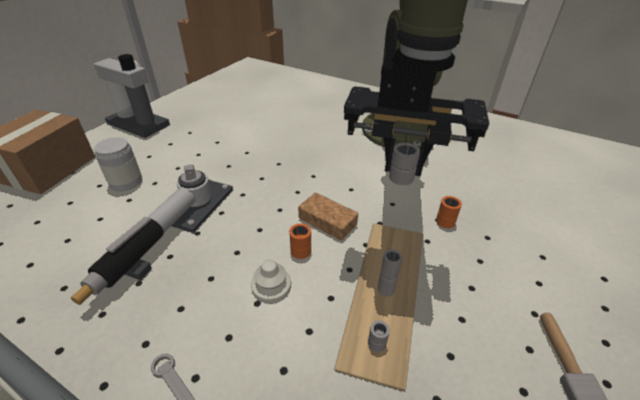

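Run:
```python
from h import *
s=ld("scene2")
s["frame"]=np.clip((s["frame"].astype(float)-20)*1.8,0,255).astype(np.uint8)
G=(0,255,0);B=(0,0,255);x,y=.4476,.1405; zb=.1824-.0154; cs=[(circ(x,y,zb+.054,.02),G),(circ(x,y,zb,.02),B)]
cv2.imwrite("pics/o5.png",np.hstack([crop(s,404,163,25,[]),crop(s,404,163,25,cs)]))
```

```text
(no output)
```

View pics/o5.png

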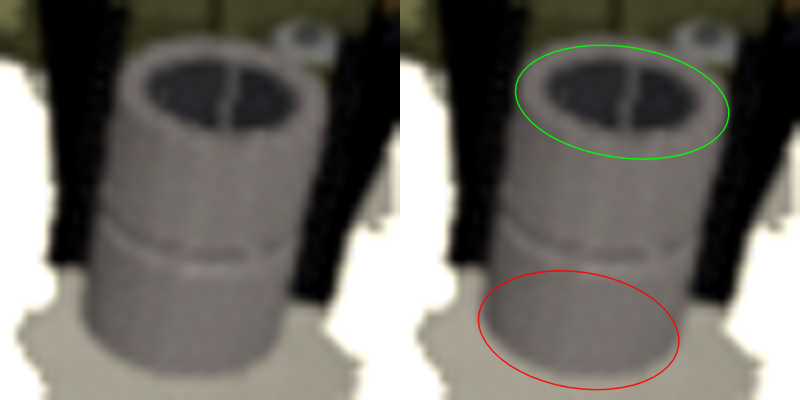

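Run:
```python
from bench import *
from h import *
st=get_state();info(st);print(go(st,.529,-.2685,.15,20))
```

```text
t 3.92 p [0.4476 0.1405 0.1824] yaw 105.84 zax [ 4.e-04  1.e-04 -1.e+00] F [ 0.31 -0.03 -3.39] M [0.05 0.02 0.02] g 0.446 j7 1.474
(array([ 0.0333, -0.4157,  0.0324]), array([2.000e-02, 2.000e-02, 8.584e+01]))
```

Request:
{"op": "play_rows", "data": {"series": [25,0.002,-0.025,0,0,0,7,25,0.005,-0.06,0,0,0,14,25,0.008,-0.1,0,0,0,21,25,0.011,-0.14,0,0,0,28,25,0.014,-0.18,0,0,0,35,25,0.0175,-0.22,0,0,0,42,25,0.021,-0.26,0,0,0,49,25,0.024,-0.3,0,0,0,56,25,0.027,-0.34,0,0,0,63,25,0.029,-0.365,0,0,0,70]}}

```text
time: 4.75
position: [0.517, -0.2231, 0.1797]
tool_rot: [-1.443, -2.787, 0.007]
ft_force: [-0.6, -0.4, -2.4]
grip_width: 0.443
```

Run:
```python
from bench import *
from h import *
st=get_state();info(st);print(go(st,.529,-.2685,.15,20))
```

```text
t 4.75 p [ 0.517  -0.2231  0.1797] yaw 35.25 zax [-0.0049 -0.0025 -1.    ] F [-0.62 -0.37 -2.4 ] M [-0.11  0.03 -0.01] g 0.443 j7 1.078
(array([-0.0441, -0.0162,  0.0297]), array([-0.31, -0.  , 15.25]))
```

Request:
{"op": "play_rows", "data": {"series": [25,-0.02,-0.008,0.005,0,0,7,25,-0.035,-0.013,0.015,0,0,13,25,-0.044,-0.016,0.025,0,0,15,25,-0.044,-0.016,0.029,0,0,15,25,-0.044,-0.016,0.029,0,0,15,25,-0.044,-0.016,0.029,0,0,15,25,-0.044,-0.016,0.029,0,0,15]}}

```text
time: 5.33
position: [0.5319, -0.2621, 0.1533]
tool_rot: [-1.78, -2.587, -0.0]
ft_force: [0.9, 0.1, -2.3]
grip_width: 0.444
```

Run:
```python
from bench import *
from h import *
import pickle
i=get_image("scene"); pickle.dump(i,open("scene3.pkl","wb"))
j=get_image("top"); pickle.dump(j,open("top3.pkl","wb"))
st=get_state();info(st);print(go(st,.529,-.2685,.1,20))
s=i;x,y,_=st["position"];zb=st["position"][2]-.0154
G=(0,255,0);B=(0,0,255);cs=[(circ(x,y,zb+.054,.02),G),(circ(x,y,zb,.02),B),(sq(.529,-.268,.092,.015,np.radians(47)),G)]
cv2.imwrite("pics/o6.png",np.hstack([crop(s,200,160,40,[]),crop(s,200,160,40,cs)]))
cv2.imwrite("pics/o7.png",j["frame"][:,:,::-1])
```

```text
t 5.43 p [ 0.5324 -0.2625  0.1541] yaw 20.94 zax [ 8.e-04  5.e-04 -1.e+00] F [-1.1   0.49 -1.83] M [-0.04  0.01  0.03] g 0.448 j7 0.943
(array([-0.0044, -0.0054,  0.0541]), array([ 0.05, -0.01,  0.94]))
```

View pics/o6.png

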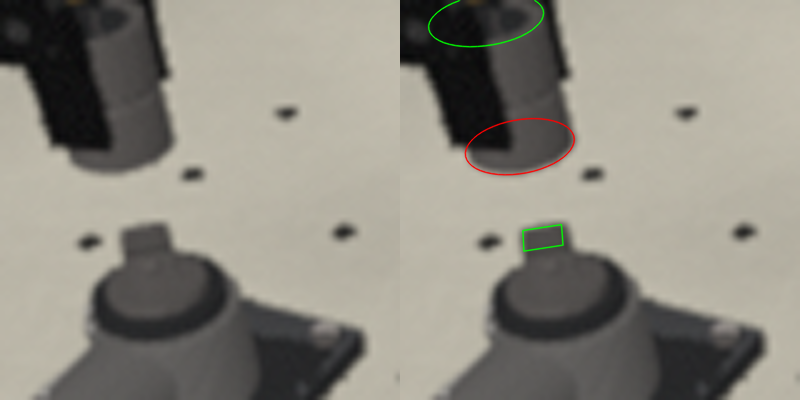

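View pics/o7.png

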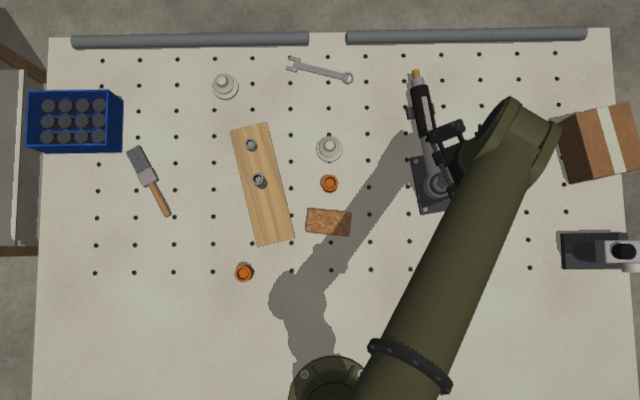

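Run:
```python
from bench import *
from h import *
st=get_state();info(st);print(go(st,.529,-.2675,.115,20))
```

```text
t 5.43 p [ 0.5324 -0.2625  0.1541] yaw 20.94 zax [ 8.e-04  5.e-04 -1.e+00] F [-1.1   0.49 -1.83] M [-0.04  0.01  0.03] g 0.448 j7 0.943
(array([-0.0035, -0.005 ,  0.0391]), array([ 0.05, -0.01,  0.94]))
```

Request:
{"op": "play_rows", "data": {"series": [25,-0.0035,-0.005,0.01,0,0,1,25,-0.0035,-0.005,0.025,0,0,1,25,-0.0035,-0.005,0.035,0,0,1,25,-0.0035,-0.005,0.039,0,0,1,25,-0.0035,-0.005,0.039,0,0,1,25,-0.0035,-0.005,0.039,0,0,1]}}

```text
time: 5.93
position: [0.5287, -0.2684, 0.1148]
tool_rot: [-1.805, -2.571, 0.0]
ft_force: [-0.7, 0.3, -2.0]
grip_width: 0.446
```

Run:
```python
from bench import *
from h import *
st=get_state();info(st);print(go(st,.529,-.2675,.107,20))
```

```text
t 5.93 p [ 0.5287 -0.2684  0.1148] yaw 19.84 zax [-1.e-04  0.e+00 -1.e+00] F [-0.67  0.28 -2.  ] M [-0.13  0.03 -0.02] g 0.446 j7 0.959
(array([0.0007, 0.0006, 0.0078]), array([-0.  , -0.  , -0.16]))
```

Request:
{"op": "play_rows", "data": {"series": [25,0.0005,0,0.002,0,0,0,25,0.0005,0,0.004,0,0,0,25,0.0005,0,0.006,0,0,0,25,0.0005,0,0.006,0,0,0]}}

```text
time: 6.27
position: [0.5285, -0.2678, 0.1086]
tool_rot: [-1.805, -2.571, -0.0]
ft_force: [0.0, 0.5, -2.5]
grip_width: 0.445
```

Request:
{"op": "play_rows", "data": {"series": [25,0,0,0.001,0,0,0,25,0,0,0.001,0,0,0]}}

```text
time: 6.43
position: [0.5285, -0.2679, 0.1078]
tool_rot: [-1.805, -2.571, -0.0]
ft_force: [0.5, 0.6, -2.9]
grip_width: 0.441
```

Request:
{"op": "play_rows", "data": {"series": [25,0,0,0.001,0,0,0,25,0,0,0.001,0,0,0]}}

```text
time: 6.6
position: [0.5284, -0.2679, 0.1067]
tool_rot: [-1.805, -2.571, -0.0]
ft_force: [0.1, 0.1, -2.2]
grip_width: 0.444
```

Request:
{"op": "play_rows", "data": {"series": [25,0,0,0.001,0,0,0,25,0,0,0.001,0,0,0]}}

```text
time: 6.77
position: [0.5284, -0.268, 0.1057]
tool_rot: [-1.805, -2.571, 0.0]
ft_force: [0.2, -0.4, -2.1]
grip_width: 0.445
```

Request:
{"op": "play_rows", "data": {"series": [25,0,0,0.001,0,0,0,25,0,0,0.001,0,0,0]}}

```text
time: 6.93
position: [0.5283, -0.2683, 0.1048]
tool_rot: [-1.806, -2.571, 0.001]
ft_force: [-1.1, -0.3, -2.8]
grip_width: 0.446
```

Request:
{"op": "play_rows", "data": {"series": [25,0,0,0.001,0,0,0,25,0,0,0.001,0,0,0]}}

```text
time: 7.1
position: [0.5283, -0.2684, 0.1043]
tool_rot: [1.806, 2.571, -0.0]
ft_force: [-2.0, -0.8, 2.6]
grip_width: 0.447
```

Request:
{"op": "play_rows", "data": {"series": [25,0,0,0.001,0,0,0,25,0,0,0.001,0,0,0]}}

```text
time: 7.27
position: [0.5284, -0.2685, 0.1037]
tool_rot: [1.806, 2.57, 0.0]
ft_force: [-2.9, -0.4, 5.4]
grip_width: 0.443
```

Run:
```python
from bench import *
from h import *
st=get_state();info(st)
```

```text
t 7.27 p [ 0.5284 -0.2685  0.1037] yaw 19.83 zax [ 3.e-04 -1.e-04 -1.e+00] F [-2.93 -0.45  5.42] M [-0.05  0.78  0.01] g 0.443 j7 0.966
```

Request:
{"op": "play_rows", "data": {"series": [25,0.0002,-0.0007,0,0,0,2.5,25,0.0002,-0.0007,0,0,0,5,25,0.0002,-0.0007,0,0,0,7.5,25,0.0002,-0.0007,0,0,0,10,25,0.0002,-0.0007,0,0,0,12.5,25,0.0002,-0.0007,0,0,0,15]}}

```text
time: 7.77
position: [0.5282, -0.2686, 0.1046]
tool_rot: [2.127, 2.31, 0.001]
ft_force: [-4.7, 1.6, 10.8]
grip_width: 0.445
```

Run:
```python
from bench import *
from h import *
st=get_state();info(st)
```

```text
t 7.77 p [ 0.5282 -0.2686  0.1046] yaw 4.74 zax [ 1.3e-03 -2.0e-04 -1.0e+00] F [-4.72  1.65 10.81] M [0.09 1.09 0.16] g 0.445 j7 0.719
```

Request:
{"op": "play_rows", "data": {"series": [25,0,-0.0007,-0.001,0,0,-5,25,0,-0.0007,-0.001,0,0,-10,25,0,-0.0007,-0.001,0,0,-15,25,0,-0.0007,-0.0005,0,0,-17.5,25,0,-0.0007,0,0,0,-20]}}

```text
time: 8.18
position: [0.5276, -0.2679, 0.1027]
tool_rot: [1.688, 2.648, 0.001]
ft_force: [1.5, -0.5, -2.4]
grip_width: 0.448
```

Run:
```python
from bench import *
from h import *
st=get_state();info(st)
```

```text
t 8.18 p [ 0.5276 -0.2679  0.1027] yaw 24.99 zax [ 0.0013 -0.     -1.    ] F [ 1.52 -0.48 -2.39] M [-0.29 -0.2  -0.08] g 0.448 j7 1.05
```

Request:
{"op": "play_rows", "data": {"series": [25,0,0,0.001,0,0,-1,25,0,0,0.001,0,0,-2]}}

```text
time: 8.35
position: [0.5276, -0.2682, 0.1016]
tool_rot: [1.644, 2.676, 0.0]
ft_force: [1.5, -2.1, -2.9]
grip_width: 0.448
```

Request:
{"op": "play_rows", "data": {"series": [25,0,0,0.001,0,0,-1,25,0,0,0.001,0,0,-2]}}

```text
time: 8.52
position: [0.5276, -0.2683, 0.1009]
tool_rot: [1.596, 2.704, 0.0]
ft_force: [1.4, -1.6, -2.8]
grip_width: 0.443
```

Run:
```python
from bench import *
from h import *
st=get_state();info(st)
```

```text
t 8.52 p [ 0.5276 -0.2683  0.1009] yaw 28.89 zax [ 1.3e-03 -6.0e-04 -1.0e+00] F [ 1.44 -1.57 -2.82] M [-0.47 -0.51 -0.15] g 0.443 j7 1.115
```

Request:
{"op": "play_rows", "data": {"series": [25,0,0,0,0,0,2,25,0,0,0.001,0,0,2,25,0,0,0.002,0,0,2,25,0,0,0.002,0,0,2]}}

```text
time: 8.85
position: [0.5277, -0.2681, 0.099]
tool_rot: [1.643, 2.676, 0.001]
ft_force: [1.9, -1.0, -1.5]
grip_width: 0.446
```

Run:
```python
from bench import *
from h import *
st=get_state();info(st)
```

```text
t 8.85 p [ 0.5277 -0.2681  0.099 ] yaw 26.9 zax [ 1.3e-03 -3.0e-04 -1.0e+00] F [ 1.9  -1.03 -1.47] M [-0.37 -0.58 -0.03] g 0.446 j7 1.084
```

Request:
{"op": "play_rows", "data": {"series": [25,0,0.0003,0.001,0,0,0,25,0,0.0003,0.001,0,0,0]}}

```text
time: 9.02
position: [0.5278, -0.2681, 0.0982]
tool_rot: [1.644, 2.676, 0.001]
ft_force: [1.5, -1.3, 0.6]
grip_width: 0.447
```

Request:
{"op": "play_rows", "data": {"series": [25,0,0,0.001,0,0,0,25,0,0,0.001,0,0,0]}}

```text
time: 9.18
position: [0.5277, -0.268, 0.0969]
tool_rot: [1.644, 2.676, 0.0]
ft_force: [1.8, -1.7, 0.3]
grip_width: 0.444
```

Request:
{"op": "play_rows", "data": {"series": [25,0,0,0.001,0,0,0,25,0,0,0.001,0,0,0]}}

```text
time: 9.35
position: [0.5277, -0.268, 0.0957]
tool_rot: [1.645, 2.676, 0.0]
ft_force: [3.1, -1.6, -1.7]
grip_width: 0.447
```

Request:
{"op": "play_rows", "data": {"series": [25,0,0,0.001,0,0,0,25,0,0,0.001,0,0,0]}}

```text
time: 9.52
position: [0.5277, -0.268, 0.0947]
tool_rot: [1.645, 2.676, 0.0]
ft_force: [3.8, -1.8, -0.2]
grip_width: 0.446
```

Run:
```python
from bench import *
from h import *
import pickle
i=get_image("scene"); pickle.dump(i,open("scene4.pkl","wb"))
st=get_state();info(st)
s=i;s["frame"]=np.clip((s["frame"].astype(float)-20)*1.6,0,255).astype(np.uint8)
x,y,_=st["position"];zb=st["position"][2]-.0154
G=(0,255,0);B=(0,0,255);cs=[(circ(x,y,zb+.054,.02),G),(circ(x,y,zb,.02),B),(circ(x,y,.07,.02),G)]
cv2.imwrite("pics/o8.png",np.hstack([crop(s,195,170,30,[]),crop(s,195,170,30,cs)]))
```

```text
t 9.57 p [ 0.5277 -0.268   0.0947] yaw 26.85 zax [ 7.e-04 -3.e-04 -1.e+00] F [ 4.51 -2.26 -1.67] M [-0.55 -0.95 -0.06] g 0.447 j7 1.085
```

View pics/o8.png

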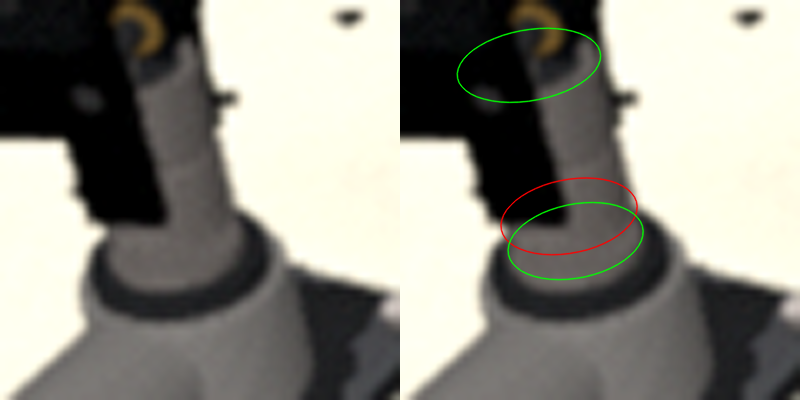

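Request:
{"op": "play_rows", "data": {"series": [25,0,0.0003,0.001,0,0,0,25,0,0.0003,0.002,0,0,0,25,0,0.0003,0.002,0,0,0]}}

```text
time: 9.82
position: [0.5277, -0.268, 0.0927]
tool_rot: [1.645, 2.676, -0.0]
ft_force: [3.0, -3.0, -0.5]
grip_width: 0.447
```

Run:
```python
from bench import *
from h import *
st=get_state();info(st)
```

```text
t 9.82 p [ 0.5277 -0.268   0.0927] yaw 26.84 zax [ 3.e-04 -3.e-04 -1.e+00] F [ 3.   -3.03 -0.52] M [-0.67 -0.85 -0.04] g 0.447 j7 1.086
```

Request:
{"op": "play_rows", "data": {"series": [25,-0.0004,0.0002,0.001,0,0,0,25,-0.0004,0.0002,0.002,0,0,0,25,-0.0004,0.0002,0.002,0,0,0]}}

```text
time: 10.07
position: [0.5277, -0.268, 0.0904]
tool_rot: [-1.645, -2.676, 0.0]
ft_force: [1.7, -2.3, -1.2]
grip_width: 0.446
```

Request:
{"op": "play_rows", "data": {"series": [25,0,0,0.001,0,0,0,25,0,0,0.001,0,0,0]}}

```text
time: 10.23
position: [0.5277, -0.268, 0.0894]
tool_rot: [-1.645, -2.676, 0.0]
ft_force: [1.4, -2.1, -2.1]
grip_width: 0.447
```

Request:
{"op": "play_rows", "data": {"series": [25,0,0,0.001,0,0,0,25,0,0,0.001,0,0,0]}}

```text
time: 10.4
position: [0.5277, -0.268, 0.0883]
tool_rot: [-1.645, -2.676, 0.0]
ft_force: [2.8, -1.8, -1.6]
grip_width: 0.445
```

Run:
```python
from bench import *
from h import *
st=get_state();info(st)
```

```text
t 10.4 p [ 0.5277 -0.268   0.0883] yaw 26.84 zax [-5.e-04  0.e+00 -1.e+00] F [ 2.77 -1.82 -1.58] M [-0.71 -0.62 -0.06] g 0.445 j7 1.089
```

Request:
{"op": "play_rows", "data": {"series": [25,0,0,0.001,0,0,0,25,0,0,0.001,0,0,0]}}

```text
time: 10.57
position: [0.5277, -0.2681, 0.0874]
tool_rot: [-1.645, -2.676, 0.0]
ft_force: [2.1, -2.8, -3.4]
grip_width: 0.447
```

Request:
{"op": "play_rows", "data": {"series": [25,0,0,0.001,0,0,0,25,0,0,0.001,0,0,0]}}

```text
time: 10.73
position: [0.5277, -0.2681, 0.0865]
tool_rot: [-1.645, -2.676, 0.0]
ft_force: [1.8, -3.8, -3.2]
grip_width: 0.447
```

Request:
{"op": "play_rows", "data": {"series": [25,0,0,0.001,0,0,0,25,0,0,0.001,0,0,0]}}

```text
time: 10.9
position: [0.5277, -0.2682, 0.0856]
tool_rot: [-1.645, -2.676, 0.0]
ft_force: [2.7, -3.3, -2.7]
grip_width: 0.446
```

Run:
```python
from bench import *
from h import *
st=get_state();info(st)
```

```text
t 10.9 p [ 0.5277 -0.2682  0.0856] yaw 26.83 zax [-5.e-04 -1.e-04 -1.e+00] F [ 2.65 -3.28 -2.71] M [-0.79 -0.47 -0.05] g 0.446 j7 1.091
```

Request:
{"op": "play_rows", "data": {"series": [25,0,0,0.001,0,0,0,25,0,0,0.001,0,0,0]}}

```text
time: 11.07
position: [0.5277, -0.2682, 0.0854]
tool_rot: [-1.645, -2.676, -0.0]
ft_force: [0.4, -2.3, 3.4]
grip_width: 0.45
```

Request:
{"op": "play_rows", "data": {"series": [25,0,0,0.001,0,0,0,25,0,0,0.001,0,0,0]}}

```text
time: 11.23
position: [0.5278, -0.2683, 0.0854]
tool_rot: [-1.645, -2.676, -0.001]
ft_force: [-3.2, 0.1, 10.3]
grip_width: 0.442
```

Run:
```python
from bench import *
from h import *
import pickle
i=get_image("scene"); pickle.dump(i,open("scene5.pkl","wb"))
st=get_state();info(st)
s=i;s["frame"]=np.clip((s["frame"].astype(float)-20)*1.6,0,255).astype(np.uint8)
x,y,_=st["position"]
G=(0,255,0);B=(0,0,255);cs=[(circ(x,y,.124,.02),G),(circ(x,y,.07,.02),G)]
cv2.imwrite("pics/o9.png",np.hstack([crop(s,195,170,30,[]),crop(s,195,170,30,cs)]))
```

```text
t 11.28 p [ 0.5278 -0.2683  0.0854] yaw 26.83 zax [ 1.e-04  7.e-04 -1.e+00] F [-2.66 -1.22  9.22] M [-0.29  0.57  0.02] g 0.447 j7 1.093
```

View pics/o9.png

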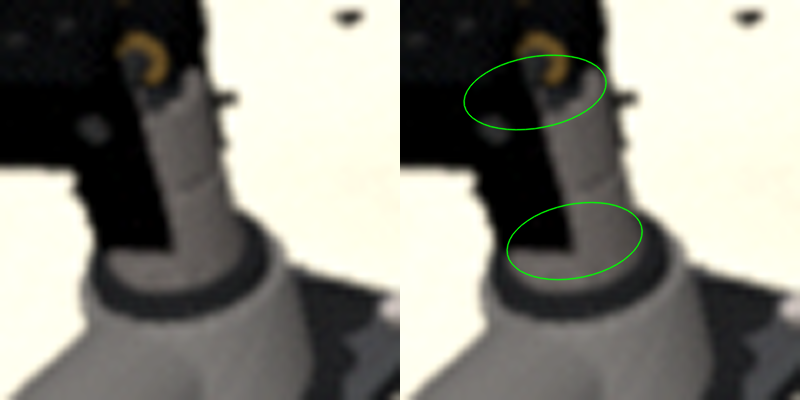

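Request:
{"op": "play_rows", "data": {"series": [25,0,0,0.001,0,0,0,25,0,0,0.0015,0,0,0,25,0,0,0.0015,0,0,0,25,0,0,0.0015,0,0,0]}}

```text
time: 11.62
position: [0.5279, -0.2684, 0.0853]
tool_rot: [-1.645, -2.676, -0.002]
ft_force: [-6.0, 0.4, 18.9]
grip_width: 0.443
```

Request:
{"op": "play_rows", "data": {"series": [25,0,0,-0.002,0,0,0,25,0,0,-0.003,0,0,0,25,0,0,-0.0035,0,0,0,25,0,0,-0.0035,0,0,0]}}

```text
time: 11.95
position: [0.5278, -0.2682, 0.0855]
tool_rot: [-1.645, -2.676, 0.001]
ft_force: [0.6, -2.9, -0.0]
grip_width: 0.447
```

Run:
```python
from bench import *
from h import *
st=get_state();info(st)
```

```text
t 11.95 p [ 0.5278 -0.2682  0.0855] yaw 26.84 zax [-3.e-04 -2.e-04 -1.e+00] F [ 0.56 -2.88 -0.04] M [-0.78 -0.18 -0.03] g 0.447 j7 1.091
```

Request:
{"op": "play_rows", "data": {"series": [60,0,0,0,0,0,0,60,0,0,0,0,0,0,70,0,0,0,0,0,0,70,0,0,0,0,0,0,70,0,0,0,0,0,0,70,0,0,0,0,0,0]}}

```text
time: 12.45
position: [0.528, -0.2677, 0.0857]
tool_rot: [-1.644, -2.676, -0.001]
ft_force: [-0.1, -0.3, -0.5]
grip_width: 0.693
```

Run:
```python
from bench import *
from h import *
st=get_state();info(st)
```

```text
t 12.45 p [ 0.528  -0.2677  0.0857] yaw 26.86 zax [-2.e-04  5.e-04 -1.e+00] F [-0.12 -0.27 -0.52] M [-0.11 -0.01  0.05] g 0.693 j7 1.091
```

Request:
{"op": "play_rows", "data": {"series": [70,0,0,-0.01,0,0,0,70,0,0,-0.03,0,0,0,70,0,0,-0.06,0,0,0,70,0,0,-0.09,0,0,0,70,0,0,-0.12,0,0,0,70,0,0,-0.14,0,0,0,70,0.03,0,-0.14,0,0,0,70,0.07,0,-0.14,0,0,0,70,0.11,0,-0.14,0,0,0,70,0.15,0,-0.14,0,0,0]}}

```text
time: 13.28
position: [0.4593, -0.1334, 0.2265]
tool_rot: [1.647, 2.674, 0.001]
ft_force: [0.1, 0.2, 0.5]
grip_width: 0.699
```

Request:
{"op": "play_rows", "data": {"series": [70,0.03,0.01,0,0,0,0,70,0.06,0.03,0,0,0,0,70,0.09,0.05,0,0,0,0,70,0.1,0.06,0,0,0,0,70,0.1,0.06,0,0,0,0]}}

```text
time: 13.7
position: [0.4691, -0.0137, 0.2265]
tool_rot: [1.636, 2.682, 0.002]
ft_force: [0.1, 0.5, 0.2]
grip_width: 0.698
```

Run:
```python
from bench import *
from h import *
import pickle
i=get_image("scene"); pickle.dump(i,open("scene6.pkl","wb"))
j=get_image("top"); pickle.dump(j,open("top6.pkl","wb"))
st=get_state();info(st)
x,y=.5279,-.268
G=(0,255,0);B=(0,0,255);cs=[(circ(x,y,.124,.02),G),(circ(x,y,.07,.02),B)]
cv2.imwrite("pics/o10.png",np.vstack([np.hstack([crop(s,c0,c1,30,[],300),crop(s,c0,c1,30,cs,300)]) for s,c0,c1 in ((i,195,170),(j,442,182))]))
cv2.imwrite("pics/s6.png",i["frame"][:,:,::-1])
```

```text
t 13.8 p [ 0.4687 -0.0186  0.2263] yaw 26.86 zax [ 3.e-04 -9.e-04 -1.e+00] F [-0.01 -0.47  0.55] M [-0.07  0.01 -0.03] g 0.701 j7 0.414
```

View pics/o10.png

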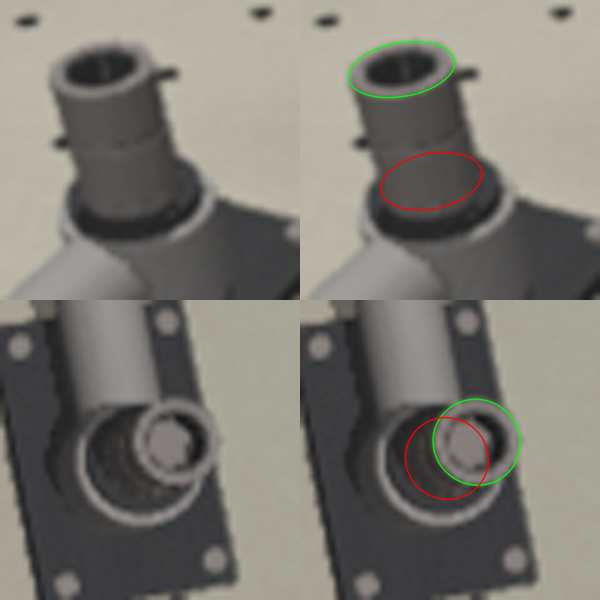

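View pics/s6.png

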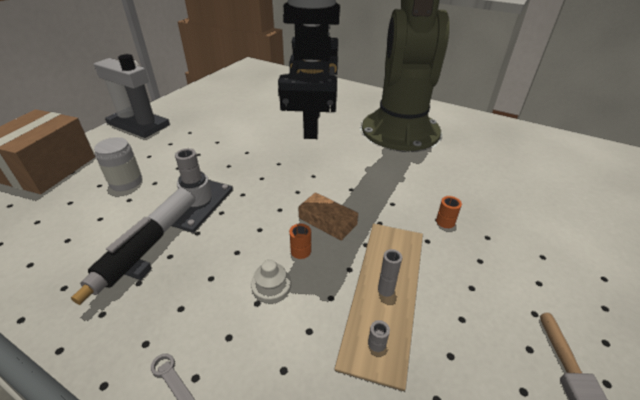

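Request:
{"op": "play_rows", "data": {"series": [70,0,0,0,0,0,0,70,0,0,0,0,0,0,70,0,0,0,0,0,0]}}

```text
time: 14.05
position: [0.4685, -0.0194, 0.2259]
tool_rot: [1.649, 2.674, 0.0]
ft_force: [0.2, -0.6, -0.3]
grip_width: 0.699
```

```bash
python3 -c "
from bench import *
print(close_job())"
```

```text
the job is handed in; nothing more can be done
None
```

I fitted the 40 mm socket onto the square drive, pressed it down to a hard stop, let go of it, and handed the job in at about 14 s. No verdict was reported.

- **Fitting:** I gripped the socket across the board's axis, so the fingers stayed clear of the other two sockets. Turning it under light pressure one way made it ride up. Turning back and shifting about 0.7 mm let it drop over the square and slide down.
- **Home position:** The tool stopped hard at z = 0.0854 m, which is where it should be with the lower face on the shoulder. I pressed to about 19 N on the wrist sensor (about 22 N on the drive once the socket's weight is added). The height held when I eased off, and after I let go the final pictures show the socket upright on the drive with no gap visible.
- **Other sockets:** The final scene picture shows the two narrow sockets still standing on the board and the orange look-alikes where they were.

**Ball click not felt:** the expected 10–20 N peak at the ball never showed in the readings. There was only a 2–4 N sideways push and light sliding. That the socket is home rests on the stop height and the pictures, where the model outlines were off by about a pixel (roughly 2 mm, within the stated calibration).

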